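# Start the ink grinder at the calligraphy stall

### The arm

A 6-joint arm with a two-finger parallel gripper is mounted at the origin on the work surface. World frame = base frame: x ahead of the robot, y to its left, z up, the work surface at z = 0. Lengths are in mm, angles in rad, forces in N, time in s.
With the tool pointing down it reaches from about 250 to 800 mm from the base axis. Payload 3.9 kg.
Tool frame: the origin (TCP) lies at the very end of the fingers, on their centre line; the grasp point (between the pads) lies 19 mm behind it; x points along the fingers, y is the direction in which the jaws open and shut, and the axes are right-handed (so a half turn about x gives the same grasp; the last joint's range is limited). The gripper opens to 85 mm and grips with 20 to 120 N. Pads are 22 mm wide; open, the fingers measure 114 mm over their backs; the gripper's body (76 mm by 85 mm) begins 54 mm behind the grasp point. The pads swing forward as they close: fully open they stand 13 mm farther back than shut.
Start: joints at [-1.307, 0.26, -0.138, 1.173, 0, 1.571], TCP at [136.89, -506.83, 231.304] pointing down, gripper open.
Joint ranges: [-2.78, 2.78], [-0.83, 1.72], [-1.28, 1.37], [-1.9, 2.12], [-1.57, 1.48], [-3.14, 3.14]. Speed limits (rad/s): [2.57, 2.57, 3.14, 3.14, 3.14, 3.14].

### API

Orientations are given as a unit quaternion [w, x, y, z].
In Python, from cell import sense, eyes, job gives the robot as it stands.
- The arm moves only by the shell command python3 -m jog 'ROWS'. ROWS is JSON, a list of rows, each a list of 3 entries, a list of its own where there are three numbers: the shift along the tool's x, y, z in cm, then the turn about the tool's x in units of 5 degrees (1.0 is 5 degrees), then the closure, from -1 (fully open) to 1 (shut), so that 0 is half open. A call has 1 to 12 rows; each row shifts and turns the commanded pose from where the row before left it, along the tool's axes as they then stand; what a row does not reach is not made up. A row lasts 1/12 s, in which the tool goes at most 41.7 mm and 7.16 degrees, less where a joint would pass 70% of its speed; a pose out of reach is approached as far as the arm can. A call with a gripper value outside its range is refused whole. The fingers move at their own pace and stop on an object; the grip force is fixed at half the most. Time passes only in rows, so rows that do not move let the fingers close. It gives the time, the measured TCP pose, the force and the opening at its end, in the units of the state.
- sense(): the state, without advancing time (a new reading comes with each control period).
- eyes.grab_frame(name): name is "scene" or "top" or "wrist"; returns the picture (480x640x3 uint8, blue, green, red); there is no depth.
- eyes.camera_info(name): a dict with "K" (3x3 intrinsics, pixels), "k1" (the pictures are not rectified: a ray, as slopes to the right and down, at radius r is drawn at 1 + k1 r^2 times it, then the intrinsics apply), "R" (3x3) and "t" (3): a world point X has camera coordinates R X + t; the wrist camera has in their place "T_tool_cam" (4x4, takes a point from camera to tool coordinates, whose origin is the TCP and whose axes are the tool frame's). Camera axes: x right, y down, z forward; pixel columns grow to the right and rows downward; lengths in mm; the calibration is good to about 2 mm. A picture is of the moment at which its call begins: read the wrist's pose just before it. camera_info takes no time and is no camera call.
- job.job_done(): hands the job in, once; it reports no verdict.
The state is a dict: "time_s": time; "qpos": joint angles; "joint_velocities": joint speeds; "joint_torque": joint torques, N m; "tcp_pos": TCP position; "orientation": TCP orientation; "ft_force": force on the tool from outside, world axes, zero at the start; "torque": the same for the moment, N m; "gripper_width": finger opening in mm.
Only numpy, scipy, OpenCV 4.12 (cv2) and the standard library are available. Lean on these libraries where they do the work, as an engineer would, in place of code of your own. Each camera call takes 0.05 s, during which the arm holds its last target.

### The job

Switch on the ink grinder (the machine with the round bowl and the ink stick on an arm): pull its locked knob straight up until it is free, turn it clockwise a sixth of a turn from the dot to the long stroke, and push it fully back down so that it locks there. Never force the knob round while it is down, and leave the knob of the ink warmer (the other machine, with the flat square plate) alone.

Things in the scene. Friction and masses are not known exactly. Their poses are not given: they have to be found in the camera images.
- grinder_grip (a point): Grip point of the ink grinder's black knob, on its vertical axis, 92 mm above the table when down. The knob is an upright bar 42 mm long (local x), 14 mm thick (local y), from 29 mm below this point to 11 mm above, on a flange 43 mm across; pinch it across the 14 mm. An ear 8 mm wide at its local -x end (white line above it) reaches 33 mm from the axis, at flange height, into a slot of a fixed ring.
- grinder_lift (a joint): How far the grinder's knob is pulled up, m: 0 fully down, 0.016 upper stop; 3 N friction, no spring, stays where left. Above 0.0095 its ear is clear of the slotted aluminium ring round it (64 mm across, 9 mm high, its top 28 mm below the grip point when the knob is down), so it can turn. The ring stands on the top of the machine's fixed pale box (170 x 240 mm, 55 mm high).
- grinder_turn (a joint): Turn of the grinder's knob, rad, growing clockwise seen from above: about 0 at the dot (off, first slot), 1.047 (60 degrees) at the long stroke (run, second slot); stops at -0.3 and 1.35. Each slot gives about 0.2 rad of play either way; elsewhere the ring keeps the knob from going down. 0.04 N m friction, stays where left.
- warmer_grip (a point): Same point on the ink warmer's identical knob; leave it alone. The warmer's box is like the grinder's; either may stand left or right, turned up to 20 degrees. 122 mm from the knob the warmer has a flat square plate with an ink bottle on it (up to 140 mm above the table), the grinder a bowl 104 mm across and an arm with an ink stick (up to 155 mm). A loose 45 mm tall seal stands 80 mm or more from the grinder's knob.

How it is judged:
By the outcome, as a careful person would: the job done as asked, in the order asked, and still so for the second after the job is handed in, with the robot touching nothing.
It also fails if it takes over 32 s, if anything falls off the work surface, if the arm or the gripper's body presses on something with over 40 N, if the wrist force passes 120 N, or if a joint passes its speed limit or range.

## Working session

There is one attempt and no reset: what is moved stays moved. The work goes in short steps, Python scripts to look and compute and a shell command to move; the robot and the scene stay as the last step left them, time stands still between calls to the robot, and variables do not carry over. Pictures are saved under pics/ and viewed, and the job is handed in when it is done.

```bash
ls; mkdir -p pics
python3 - <<'E'
from cell import sense, eyes, job
import cv2
s=sense();print(s)
for n in ("scene","top","wrist"):
    im=eyes.grab_frame(n);cv2.imwrite(f"pics/{n}0.png",im)
    print(n,eyes.camera_info(n))
E
```

```text
pics
{'time_s': 0.0, 'qpos': array([-1.30698382e+00,  2.60680300e-01, -1.39409282e-01,  1.17271715e+00,
       -8.51849752e-06,  1.57078052e+00]), 'joint_velocities': array([ 0.00144781,  0.00191601, -0.00025473,  0.00132934, -0.00077826,
        0.00029757]), 'joint_torque': array([-4.21547957e-04, -4.05675530e+01,  2.53923154e+01,  1.87478936e-02,
       -1.33360766e-05,  1.00257147e-06]), 'tcp_pos': array([ 136.71295865, -506.15228194,  230.45166255]), 'orientation': array([-0.09230284, -0.70086657, -0.09371128,  0.7010595 ]), 'ft_force': array([ 0.41511436,  0.1413023 , -0.51892725]), 'torque': array([ 0.02358521,  0.00882079, -0.0470222 ]), 'gripper_width': 85.05749974037893}
scene {'K': array([[529.23868102,   0.        , 320.66470453],
       [  0.        , 529.23868102, 237.83072579],
       [  0.        ,   0.        ,   1.        ]]), 'k1': -0.12298070532429477, 'R': array([[ 0.81657848,  0.57712616, -0.01117903],
       [ 0.44032817, -0.63531123, -0.63442158],
       [-0.37324346,  0.51313257, -0.77290639]]), 't': array([-493.1900916 , -151.81790603, 1060.23704375])}
top {
[... 245 characters left out ...]
   [-0.98316514,  0.00940693, -0.1824769 ],
       [ 0.18225421, -0.02071531, -0.9830332 ]]), 't': array([ 61.1615821 , 563.51399585, 963.78351797])}
wrist {'K': array([[345.73942189,   0.        , 317.00621436],
       [  0.        , 345.73942189, 240.09129854],
       [  0.        ,   0.        ,   1.        ]]), 'k1': -0.06197278165005522, 'T_tool_cam': array([[-5.02440046e-04, -2.75890389e-01,  9.61188973e-01,
        -1.43183366e+02],
       [ 9.99999663e-01,  4.85287060e-04,  6.62019572e-04,
         3.63961816e-01],
       [-6.49097407e-04,  9.61188981e-01,  2.75890052e-01,
        -6.97097303e+01],
       [ 0.00000000e+00,  0.00000000e+00,  0.00000000e+00,
         1.00000000e+00]])}
```

View pics/top0.png

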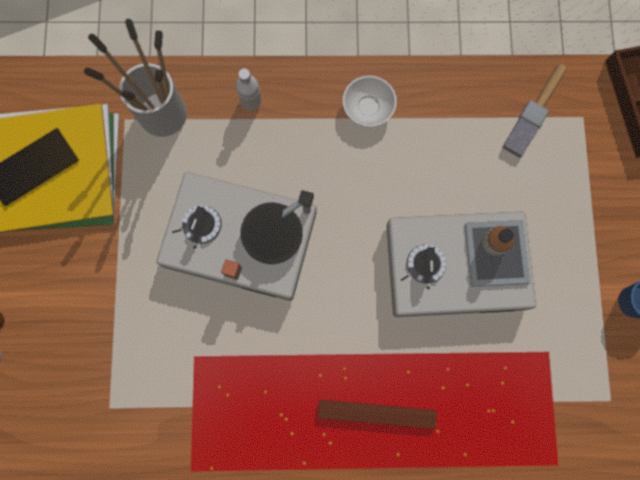

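View pics/scene0.png

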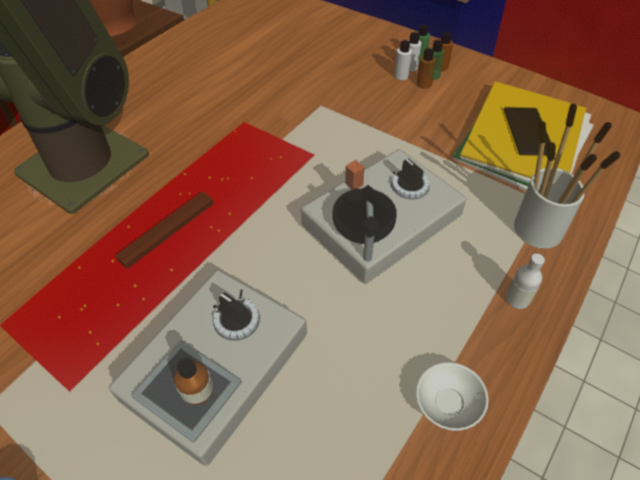

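View pics/wrist0.png

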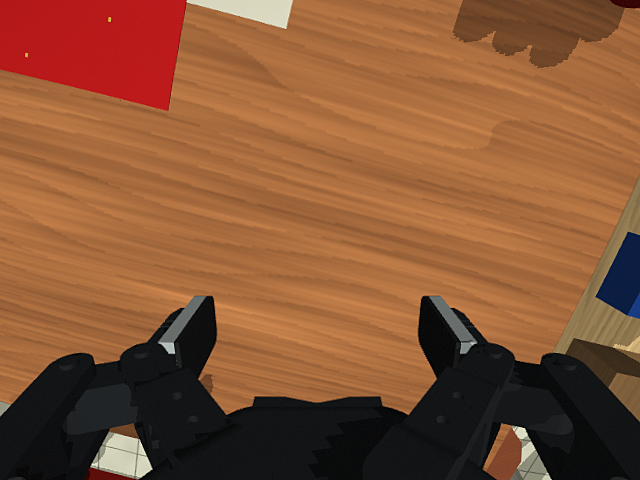

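The grinder (bowl and ink stick) is on the left in the top view, its knob near (203,224). In the scene view the knob is near (411,178). The seal is near (231,269) in the top view. The warmer is on the right in the top view, its knob near (427,263).

```bash
cat > h.py <<'E'
import numpy as np, cv2
from scipy.spatial.transform import Rotation as Ro
from cell import sense, eyes, job
def Rq(q): return Ro.from_quat([q[1],q[2],q[3],q[0]]).as_matrix()
def ray(name,uv,st=None):
    c=eyes.camera_info(name);K=c["K"];k=c["k1"]
    d=np.array([(uv[0]-K[0,2])/K[0,0],(uv[1]-K[1,2])/K[1,1]])
    s=cv2.undistortPoints(np.array([[uv]],float),K,np.array([k,0,0,0.])).ravel()
    v=np.array([s[0],s[1],1])
    if name=="wrist":
        T=c["T_tool_cam"];R=Rq(st["orientation"])
        return R@T[:3,3]+np.array(st["tcp_pos"]), R@T[:3,:3]@v
    R=c["R"];return -R.T@c["t"],R.T@v
def onz(r,z):
    o,d=r;return o+d*(z-o[2])/d[2]
def tri(r1,r2):
    A=[];b=[]
    for o,d in (r1,r2):
        d=d/np.linalg.norm(d);P=np.eye(3)-np.outer(d,d);A.append(P);b.append(P@o)
    x=np.linalg.lstsq(np.vstack(A),np.hstack(b),rcond=None)[0]
    return x,[np.linalg.norm(a@x-bb) for a,bb in zip(A,b)]
E
python3 - <<'E'
import cv2
t=cv2.imread("pics/top0.png")[170:280,150:300];s=cv2.imread("pics/scene0.png")[140:220,370:470]
cv2.imwrite("pics/tz.png",cv2.resize(t,None,fx=5.3,fy=5.3,interpolation=cv2.INTER_CUBIC))
cv2.imwrite("pics/sz.png",cv2.resize(s,None,fx=7,fy=7,interpolation=cv2.INTER_CUBIC))
E
```

```text
(no output)
```

View pics/tz.png

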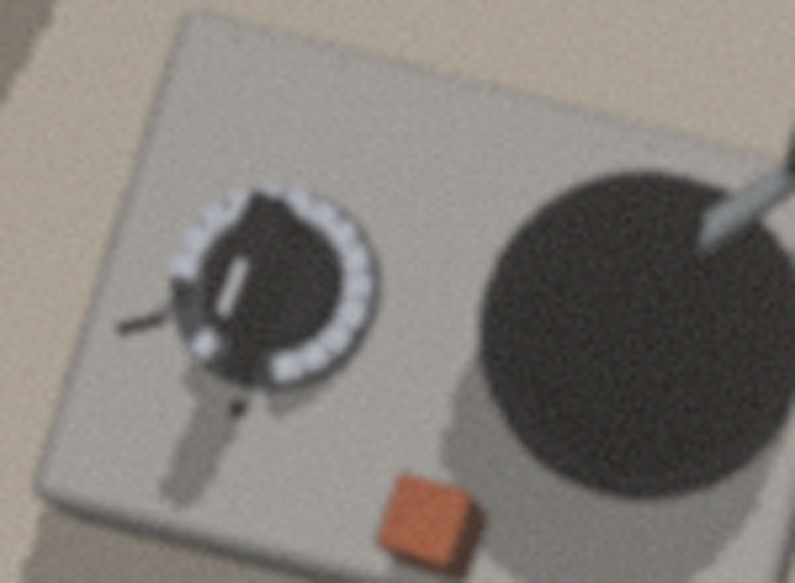

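View pics/sz.png

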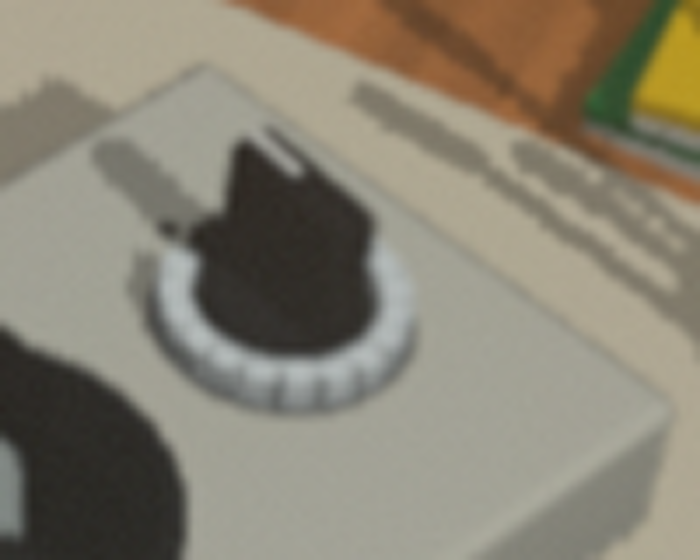

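Run:
```python
from h import *
T=lambda x,y:(150+x/5.3-.4,170+y/5.3-.4)
S=lambda x,y:(370+x/7-.43,140+y/7-.43)
c=onz(ray("top",T(277,288)),64);print("ring top c",c)
print("ring scene c",onz(ray("scene",S(289,290)),64))
a,b=T(225,310),T(240,262); sa,sb=S(253,133),S(297,172)
for p,q in ((a,sa),(b,sb)): print("line end",tri(ray("top",p),ray("scene",q)))
A=onz(ray("top",a),103);B=onz(ray("top",b),103);print(A,B,np.degrees(np.arctan2(*(B-A)[1::-1])))
print("dot",onz(ray("top",T(238,408)),55),"stroke",onz(ray("top",T(120,328)),55),onz(ray("top",T(165,315)),55))
for n,p in (("seal",T(425,515)),("bowl",T(640,335))): print(n,onz(ray("top",p),78))
cn=[onz(ray("top",T(*p)),55) for p in ((190,12),(40,485))];print(cn,np.degrees(np.arctan2(*(cn[0]-cn[1])[1::-1])))
print(onz(ray("scene",S(175,228)),55))
```

```text
ring top c [604.21808688 269.65188757  64.        ]
ring scene c [605.36442004 273.90062621  64.        ]
line end (array([588.00838691, 277.17171045, 105.36147076]), [np.float64(0.004927714649592503), np.float64(0.004927714649645329)])
line end (array([603.14997417, 273.13206333, 103.64157616]), [np.float64(0.3736809382569774), np.float64(0.3736809382566054)])
[588.52697167 277.67225109 103.        ] [603.60501151 273.51484427 103.        ] -15.41491343091531
dot [566.95750891 282.84523752  55.        ] stroke [593.51316894 321.33525283  55.        ] [597.66749999 307.08413189  55.        ]
seal [528.12752306 219.1337474   78.        ]
bowl [584.84263097 152.55438114  78.        ]
[array([699.29021346, 302.16709472,  55.        ]), array([542.590368  , 344.86717742,  55.        ])] -15.242784951344836
[566.46759751 285.70116151  55.        ]
```

```bash
cat >> h.py <<'E'
def where(tgt=None,yaw=None):
    s=sense();R=Rq(s["orientation"]);y=R[:,1]
    print("t",round(s["time_s"],2),"tcp",np.round(s["tcp_pos"],1),"yaw tool y",round(np.degrees(np.arctan2(y[1],y[0])),2),"xdir",np.round(R[:,0],3),"q",np.round(s["qpos"],3),"F",np.round(s["ft_force"],1),"Tq",np.round(s["torque"],2),"w",round(s["gripper_width"],1))
    if tgt is not None: print("tool shift cm",np.round(R.T@(np.array(tgt)-s["tcp_pos"])/10,2))
    return s
E
python3 - <<'E'
from h import *
where([604.5,272,230])
where([560,272,230])
E
```

```text
t 0.15 tcp [ 136.7 -506.3  230.7] yaw tool y -74.89 xdir [-0.     0.001 -1.   ] q [-1.307  0.261 -0.139  1.173 -0.     1.571] F [-0.3  0.2  0.6] Tq [0.03 0.01 0.05] w 85.2
tool shift cm [  0.16 -62.94 -65.45]
t 0.15 tcp [ 136.7 -506.3  230.7] yaw tool y -74.89 xdir [-0.     0.001 -1.   ] q [-1.307  0.261 -0.139  1.173 -0.     1.571] F [-0.3  0.2  0.6] Tq [0.03 0.01 0.05] w 85.2
tool shift cm [  0.16 -64.1  -61.16]
```

```bash
python3 -m jog '[[[0,-2.6,-2.7],0,-0.3],[[0,-2.6,-2.7],0,-0.3],[[0,-2.6,-2.7],0,-0.3],[[0,-2.6,-2.7],0,-0.3],[[0,-2.6,-2.7],0,-0.3],[[0,-2.6,-2.7],0,-0.3],[[0,-2.6,-2.7],0,-0.3],[[0,-2.6,-2.7],0,-0.3],[[0,-2.6,-2.7],0,-0.3],[[0,-2.6,-2.7],0,-0.3],[[0,-2.6,-2.7],0,-0.3],[[0,-2.6,-2.7],0,-0.3]]'; python3 -c "
from h import *
where([604.5,272,230])"
```

```text
time_s: 1.15
tcp_pos: [368.7, -119.3, 231.3]
orientation: [0.093, 0.701, 0.093, -0.701]
ft_force: [0.8, -1.3, 1.0]
gripper_width: 55.2
t 1.15 tcp [ 368.7 -119.3  231.3] yaw tool y -74.89 xdir [ 0. -0. -1.] q [-0.313  0.024 -0.425  1.122 -0.     2.565] F [ 0.8 -1.3  1. ] Tq [-0.07 -0.04  0.  ] w 55.2
tool shift cm [  0.13 -31.63 -32.97]
```

```bash
python3 -m jog '[[[0,0,0],-1.25,-0.3],[[0,0,0],-1.25,-0.3],[[0,0,0],-1.25,-0.3],[[0,0,0],-1.25,-0.3],[[0,0,0],-1.25,-0.3],[[0,0,0],-1.25,-0.3],[[0,0,0],-1.25,-0.3],[[0,0,0],-1.25,-0.3],[[0,0,0],-1.25,-0.3],[[0,0,0],-1.25,-0.3],[[0,0,0],-1.25,-0.3],[[0,0,0],-1.25,-0.3]]'; python3 -c "
from h import *
where([604.5,272,230])"
```

```text
time_s: 2.15
tcp_pos: [368.0, -121.0, 231.1]
orientation: [0.502, 0.498, 0.502, -0.498]
ft_force: [-0.3, 0.1, 0.3]
gripper_width: 55.6
t 2.15 tcp [ 368.  -121.   231.1] yaw tool y 0.42 xdir [-0.001  0.    -1.   ] q [-0.318  0.024 -0.425  1.123 -0.     1.246] F [-0.3  0.1  0.3] Tq [-0.    0.04 -0.04] w 55.6
tool shift cm [  0.1   23.94 -39.13]
```

```bash
python3 -m jog '[[[0,2,-3.26],0,-0.3],[[0,2,-3.26],0,-0.3],[[0,2,-3.26],0,-0.3],[[0,2,-3.26],0,-0.3],[[0,2,-3.26],0,-0.3],[[0,2,-3.26],0,-0.3],[[0,2,-3.26],0,-0.3],[[0,2,-3.26],0,-0.3],[[0,2,-3.26],0,-0.3],[[0,2,-3.26],0,-0.3],[[0,2,-3.26],0,-0.3],[[0,2,-3.26],0,-0.3]]';  python3 -m jog '[[[0,0,0],-1.25,-0.3],[[0,0,0],-1.25,-0.3],[[0,0,0],-1.25,-0.3],[[0,0,0],-1.25,-0.3],[[0,0,0],-1.25,-0.3],[[0,0,0],-1.25,-0.3],[[0,0,0],-1.25,-0.3],[[0,0,0],-1.25,-0.3],[[0,0,0],-1.25,-0.3],[[0,0,0],-1.25,-0.3],[[0,0,0],-1.25,-0.3],[[0,0,0],-1.25,-0.3]]'; python3 -c "
from h import *
s=where([604.5,272,230])
cv2.imwrite('pics/w1.png',eyes.grab_frame('wrist'))"
```

```text
time_s: 3.15
tcp_pos: [607.9, 272.2, 230.7]
orientation: [0.501, 0.499, 0.501, -0.5]
ft_force: [1.5, -1.0, -0.4]
gripper_width: 55.3
time_s: 4.15
tcp_pos: [607.3, 270.4, 230.7]
orientation: [0.701, 0.089, 0.702, -0.09]
ft_force: [-0.2, 0.7, -0.3]
gripper_width: 55.1
t 4.15 tcp [607.3 270.4 230.7] yaw tool y 75.42 xdir [-0.001 -0.    -1.   ] q [ 0.419  0.51   0.248  1.31  -0.     0.673] F [-0.2  0.7 -0.3] Tq [ 0.02  0.03 -0.04] w 55.1
tool shift cm [ 0.07  0.08 -0.31]
```

View pics/w1.png

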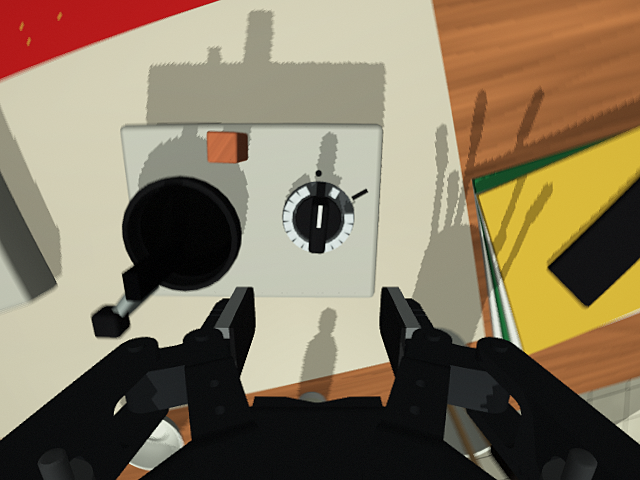

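The wrist view shows the grinder knob upright at (318,217), lined up between the fingers. The dot is at (318,173), the stroke at (360,194) and the seal at (228,147). I'll measure from the zoomed view.

Run:
```python
import cv2
w=cv2.imread("pics/w1.png")[160:270,260:380]
cv2.imwrite("pics/wz.png",cv2.resize(w,None,fx=5,fy=5,interpolation=cv2.INTER_CUBIC))
```

```text
(no output)
```

View pics/wz.png

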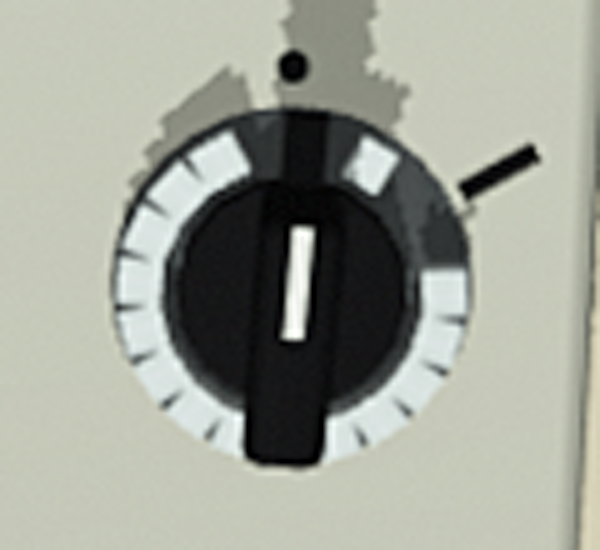

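Run:
```python
from h import *
s=sense()
W=lambda x,y:(260+x/5-.4,160+y/5-.4)
T=lambda x,y:(150+x/5.3-.4,170+y/5.3-.4)
S=lambda x,y:(370+x/7-.43,140+y/7-.43)
r=lambda p:ray("wrist",W(*p),s)
print("ring",onz(r((290,288)),64))
print("ring tri", tri(r((290,288)),ray("top",T(277,288))),tri(r((290,288)),ray("scene",S(289,290))))
P=[]
for w,t,sc in (((302,228),(240,262),0),((302,228),(225,310),(253,133)),((292,340),(240,262),(297,172))):
    print("line",onz(r(w),103),tri(r(w),ray("top",T(*t))), tri(r(w),ray("scene",S(*sc))) if sc else '')
A=onz(r((302,228)),103);B=onz(r((292,340)),103);print("yaw",np.degrees(np.arctan2(*(B-A)[1::-1])))
# bar end bottom (+x end top edge) mid
C=onz(r((285,464)),103);print("+x end",C)
print("dot",onz(r((292,67)),55),"stroke",onz(r((465,192)),55),onz(r((540,152)),55))
u=(A-B)/np.linalg.norm(A-B)
print("center from +x end",C+u*21)
cn=[onz(r(p),55) for p in ((595,130),(575,520))];print("box yaw",np.degrees(np.arctan2(*(cn[1]-cn[0])[1::-1])))
```

```text
ring [604.36209717 271.04701916  64.        ]
ring tri (array([605.5160503 , 270.75236555,  58.40415792]), [np.float64(0.019169839122507967), np.float64(0.019169839122354992)]) (array([605.05750301, 271.70006338,  65.50581025]), [np.float64(1.1487609291528806), np.float64(1.1487609291532321)])
line [587.23739346 277.3608854  103.        ] (array([595.5547215 , 275.33080643, 102.13998736]), [np.float64(8.272616479482368), np.float64(8.272616479482563)]) 
line [587.23739346 277.3608854  103.        ] (array([587.48379653, 277.32802985, 104.9901872 ]), [np.float64(0.5978917644690083), np.float64(0.5978917644685974)]) (array([587.33440931, 277.64105527, 104.63960414]), [np.float64(0.4404994242206572), np.float64(0.4404994242204153)])
line [604.5686015  271.30330878 103.        ] (array([602.0950677 , 271.8009088 , 111.33518033]), [np.float64(0.45471364794258784), np.float64(0.45471364794303504)]) (array([603.80457887, 271.31073182, 105.25753457]), [np.float64(0.25088934640681837), np.float64(0.25088934640573773)])
yaw -19.265461736420136
+x end [624.66470391 264.98723682 103.        ]
dot [566.46082094 281.11015654  55.        ] stroke [596.63643529 306.57365847  55.        ] [592.78923963 321.67508402  55.        ]
center from +x end [604.84070357 271.91609029 103.        ]
box yaw -14.550765397284213
```

```bash
python3 -m jog '[[[0,0,-0.28],0.94,-0.3],[[2.8,0,0],0,-0.3],[[2.8,0,0],0,-0.3],[[2.8,0,0],0,-0.3],[[2.8,0,0],0,-0.3],[[0,0,0],0,-0.3],[[0,0,0],0,-0.3],[[0,0,0],0,-0.3]]'; python3 -c "
from h import *
s=where([604.6,271.3,71])
im=eyes.grab_frame('wrist');cv2.imwrite('pics/w2.png',im)"
```

```text
time_s: 4.87
tcp_pos: [605.6, 271.6, 120.6]
orientation: [0.697, 0.121, 0.696, -0.12]
ft_force: [0.8, 0.6, 0.6]
gripper_width: 55.5
t 4.87 tcp [605.6 271.6 120.6] yaw tool y 70.37 xdir [ 0.001  0.001 -1.   ] q [0.422 0.553 0.034 1.05  0.    0.764] F [0.8 0.6 0.6] Tq [ 0.03 -0.02 -0.01] w 55.5
tool shift cm [ 4.96 -0.07 -0.09]
```

View pics/w2.png

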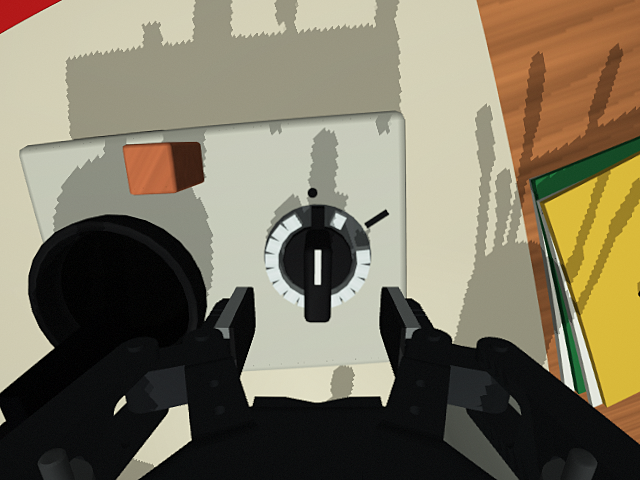

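The bar is parallel to the jaws and centred between them: its white line runs from (318,250) to (317,284), and the jaw centre is near column 317. I'll check the numbers quickly, then descend.

Run:
```python
from h import *
s=sense()
im=cv2.imread('pics/w2.png');g=im[240:295,308:328].min(2);ys,xs=np.nonzero(g>150)
print(xs.min()+308,xs.max()+308,ys.min()+240,ys.max()+240)
m=[(p,308+xs[ys==p-240].mean()) for p in (252,282)]
A,B=[onz(ray('wrist',(x,y),s),103) for y,x in m];print(A,B,np.degrees(np.arctan2(*(B-A)[1::-1])))
B=onz(ray('wrist',(m[1][1],ys.max()+240.5),s),103);print(B)
C=onz(ray('wrist',(317,322),s),103);print(C)
print(onz(ray('wrist',(317.5,257),s),64))
```

```text
315 320 250 284
[589.69889121 277.58367417 103.        ] [604.70469046 272.25190874 103.        ] -19.560820687088277
[605.99281105 271.79423314 103.        ]
[625.99881362 264.40807104 103.        ]
[604.83413798 272.34796949  64.        ]
```

```bash
python3 -m jog '[[[1.65,0,0],0,-0.3],[[1.65,0,0],0,-0.3],[[1.65,0,0],0,-0.3],[[0,0,0],0,0],[[0,0,0],0,0.4],[[0,0,0],0,1],[[0,0,0],0,1],[[0,0,0],0,1],[[0,0,0],0,1],[[0,0,0],0,1],[[0,0,0],0,1],[[0,0,0],0,1]]'; python3 -c "
from h import *
s=where([605.2,271.6,71])
im=eyes.grab_frame('wrist');cv2.imwrite('pics/w3.png',im)"
```

```text
time_s: 5.92
tcp_pos: [606.2, 271.6, 72.2]
orientation: [0.698, 0.121, 0.696, -0.12]
ft_force: [-0.7, -1.6, 6.0]
gripper_width: 13.3
t 5.92 tcp [606.2 271.6  72.2] yaw tool y 70.4 xdir [ 0.003  0.001 -1.   ] q [ 0.421  0.588 -0.038  0.942 -0.     0.764] F [-0.7 -1.6  6. ] Tq [-0.25  0.12 -0.09] w 13.3
tool shift cm [ 0.12 -0.03 -0.1 ]
```

View pics/w3.png

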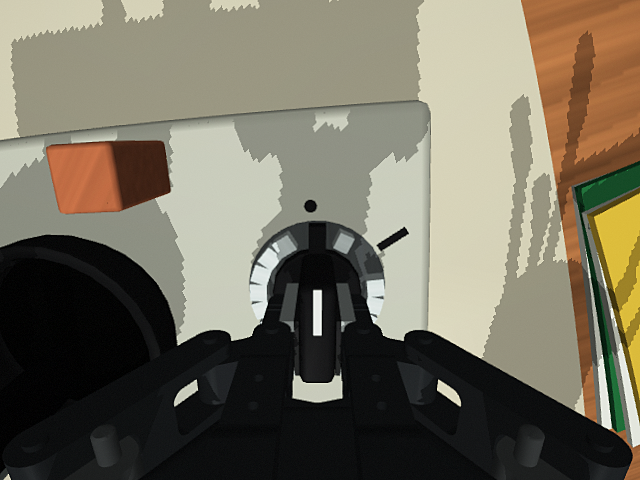

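The knob is gripped (width 13.3 mm) with the ear at the dot slot, near (316,235). Lifting 14 mm.

```bash
python3 -m jog '[[[-0.2,0,0],0,1],[[-0.3,0,0],0,1],[[-0.3,0,0],0,1],[[-0.3,0,0],0,1],[[-0.3,0,0],0,1],[[0,0,0],0,1],[[0,0,0],0,1],[[0,0,0],0,1]]'; python3 -c "
from h import *
s=where()
im=eyes.grab_frame('wrist');cv2.imwrite('pics/w4.png',im)
cv2.imwrite('pics/s4.png',eyes.grab_frame('scene')[110:230,320:480].repeat(4,0).repeat(4,1))"
```

```text
time_s: 6.63
tcp_pos: [606.1, 271.5, 84.8]
orientation: [0.698, 0.121, 0.696, -0.12]
ft_force: [5.1, -0.8, 1.1]
gripper_width: 13.0
t 6.63 tcp [606.1 271.5  84.8] yaw tool y 70.41 xdir [ 0.003  0.001 -1.   ] q [ 0.421  0.578 -0.02   0.97  -0.     0.763] F [ 5.1 -0.8  1.1] Tq [-0.03 -1.19 -0.03] w 13.0
```

View pics/w4.png

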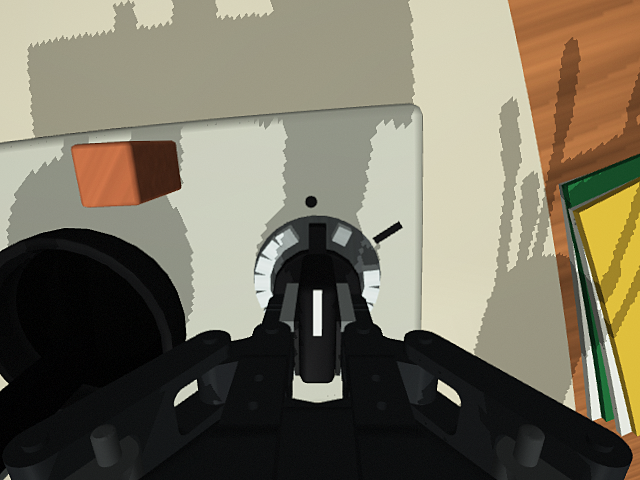

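View pics/s4.png

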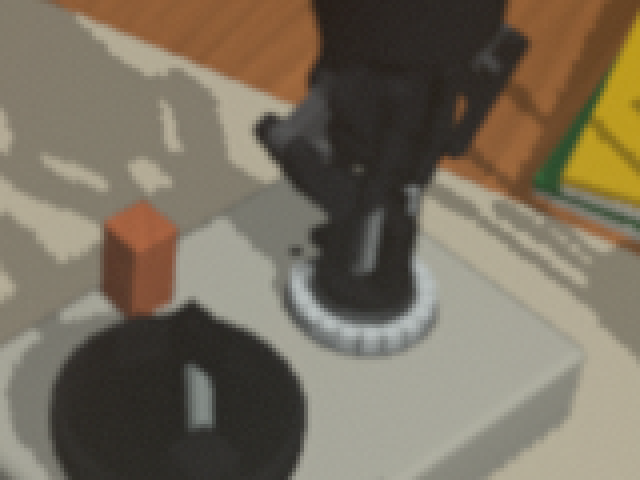

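The ear has risen in the slot (near (316,230)) and the white line has not moved against the fingers, so the knob came up 12.6 mm with them. Next I turn it clockwise 55.5°.

```bash
python3 -m jog '[[[0,0,0],0.5,1],[[0,0,0],1,1],[[0,0,0],1,1],[[0,0,0],1,1],[[0,0,0],1,1],[[0,0,0],1,1],[[0,0,0],1,1],[[0,0,0],1,1],[[0,0,0],1,1],[[0,0,0],1,1],[[0,0,0],1,1],[[0,0,0],0.6,1]]'; python3 -m jog '[[[0,0,0],0,1],[[0,0,0],0,1]]'; python3 -c "
from h import *
s=where()
im=eyes.grab_frame('wrist');cv2.imwrite('pics/w5.png',im)"
```

```text
time_s: 7.73
tcp_pos: [606.1, 271.5, 84.8]
orientation: [0.561, 0.433, 0.559, -0.431]
ft_force: [5.9, 0.0, 1.0]
gripper_width: 13.3
time_s: 7.9
tcp_pos: [606.1, 271.4, 84.8]
orientation: [0.561, 0.432, 0.56, -0.43]
ft_force: [5.2, 0.0, 1.7]
gripper_width: 13.4
t 7.9 tcp [606.1 271.4  84.8] yaw tool y 14.9 xdir [ 0.003  0.    -1.   ] q [ 4.210e-01  5.780e-01 -2.000e-02  9.700e-01 -1.000e-03  1.732e+00] F [5.2 0.  1.7] Tq [-0.08 -1.14 -0.05] w 13.4
```

View pics/w5.png

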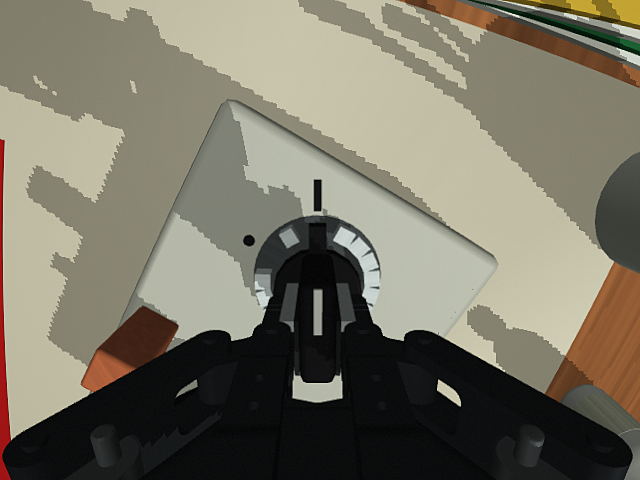

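The ear points at the long stroke (ear near (317,235), stroke near (318,195)). Pushing down now.

```bash
python3 -m jog '[[[0.2,0,0],0,1],[[0.3,0,0],0,1],[[0.3,0,0],0,1],[[0.3,0,0],0,1],[[0.2,0,0],0,1],[[0,0,0],0,1],[[0,0,0],0,1]]'; python3 -c "
from h import *
s=where()"
```

```text
time_s: 8.53
tcp_pos: [606.2, 271.5, 72.2]
orientation: [0.561, 0.432, 0.56, -0.43]
ft_force: [4.9, -1.0, 5.7]
gripper_width: 13.6
t 8.53 tcp [606.2 271.5  72.2] yaw tool y 14.91 xdir [ 0.003  0.001 -1.   ] q [ 4.210e-01  5.880e-01 -3.800e-02  9.420e-01 -1.000e-03  1.732e+00] F [ 4.9 -1.   5.7] Tq [-0.3  -1.05 -0.06] w 13.6
```

```bash
python3 -m jog '[[[0.1,0,0],0,1],[[0.1,0,0],0,1],[[0,0,0],0,1],[[0,0,0],0,1]]'; python3 -c "
from h import *
s=where()"
```

```text
time_s: 8.87
tcp_pos: [606.2, 271.5, 72.0]
orientation: [0.562, 0.432, 0.56, -0.43]
ft_force: [2.5, -2.4, 15.6]
gripper_width: 13.2
t 8.87 tcp [606.2 271.5  72. ] yaw tool y 14.9 xdir [ 0.004  0.001 -1.   ] q [ 4.210e-01  5.870e-01 -3.900e-02  9.400e-01 -1.000e-03  1.732e+00] F [ 2.5 -2.4 15.6] Tq [-0.51 -0.38 -0.04] w 13.2
```

The TCP stopped at 72 mm while the force rose to 15.6 N, so the knob is on its lower stop. Releasing and rising.

```bash
python3 -m jog '[[[0,0,0],0,0.4],[[0,0,0],0,0],[[0,0,0],0,-0.3],[[0,0,0],0,-0.3],[[0,0,0],0,-0.3],[[0,0,0],0,-0.3],[[-1,0,0],0,-0.3],[[-2,0,0],0,-0.3],[[-2.5,0,0],0,-0.3],[[-2.5,0,0],0,-0.3],[[-2.5,0,0],0,-0.3],[[-2.5,0,0],0,-0.3]]';  python3 -m jog '[[[-2,0,0],0,-0.3],[[-1,0,0],0,-0.3],[[0,0,0],0,-0.3],[[0,0,0],0,-0.3]]'; python3 -c "
from h import *
s=where()
im=eyes.grab_frame('wrist');cv2.imwrite('pics/w6.png',im)
cv2.imwrite('pics/t6.png',eyes.grab_frame('top'))"
```

```text
time_s: 9.87
tcp_pos: [604.7, 271.2, 200.8]
orientation: [0.561, 0.431, 0.561, -0.431]
ft_force: [-0.0, 0.1, -0.2]
gripper_width: 55.7
time_s: 10.2
tcp_pos: [605.0, 271.3, 228.9]
orientation: [0.561, 0.431, 0.561, -0.431]
ft_force: [-0.0, -0.3, -0.5]
gripper_width: 55.7
t 10.2 tcp [605.  271.3 228.9] yaw tool y 14.91 xdir [ 0.001  0.    -1.   ] q [0.422 0.505 0.236 1.301 0.    1.732] F [-0.  -0.3 -0.5] Tq [ 0.03  0.04 -0.02] w 55.7
```

View pics/w6.png

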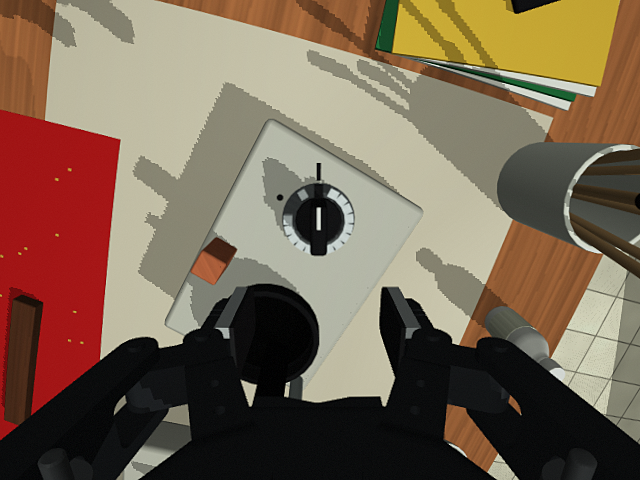

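The knob now points at the long stroke, with its line near (318,217) and the stroke at (318,170). The seal still stands at (213,260). Next is a height check.

Run:
```python
from h import *
s=sense()
im=cv2.imread('pics/w6.png')
cv2.imwrite("pics/wz6.png",cv2.resize(im[150:270,260:380],None,fx=5,fy=5,interpolation=cv2.INTER_CUBIC))
cv2.imwrite("pics/tz6.png",cv2.resize(cv2.imread("pics/t6.png")[170:280,150:300],None,fx=5.3,fy=5.3,interpolation=cv2.INTER_CUBIC))
def line(f,x0,x1,y0,y1):
    g=cv2.imread(f)[y0:y1,x0:x1].min(2);ys,xs=np.nonzero(g>130);return xs.mean()+x0,ys.mean()+y0,ys.min()+y0,ys.max()+y0
# fixed box in both pictures around the white line, away from ring
print("before",line('pics/w1.png',312,326,203,231),"after",line('pics/w6.png',312,326,203,231))
a=onz(ray('wrist',line('pics/w6.png',312,326,203,231)[:2],s),103);print(a)
```

```text
before (np.float64(319.1666666666667), np.float64(216.01041666666666), np.int64(205), np.int64(227)) after (np.float64(318.5), np.float64(218.5), np.int64(208), np.int64(229))
[601.82055052 281.15462798 103.        ]
```

View pics/wz6.png

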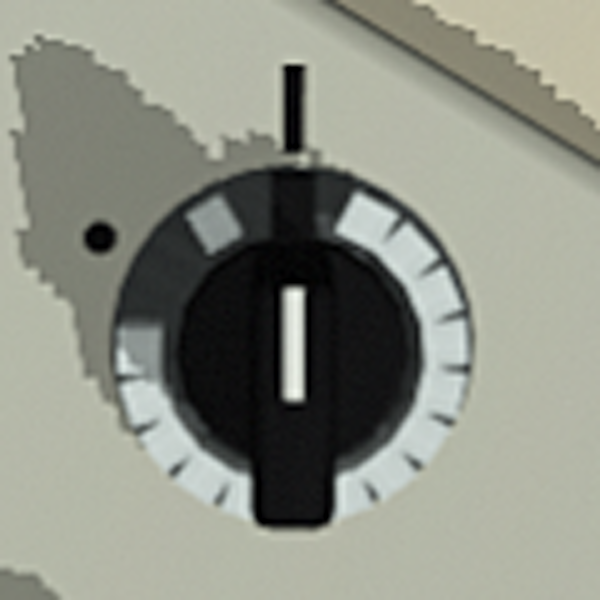

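View pics/tz6.png

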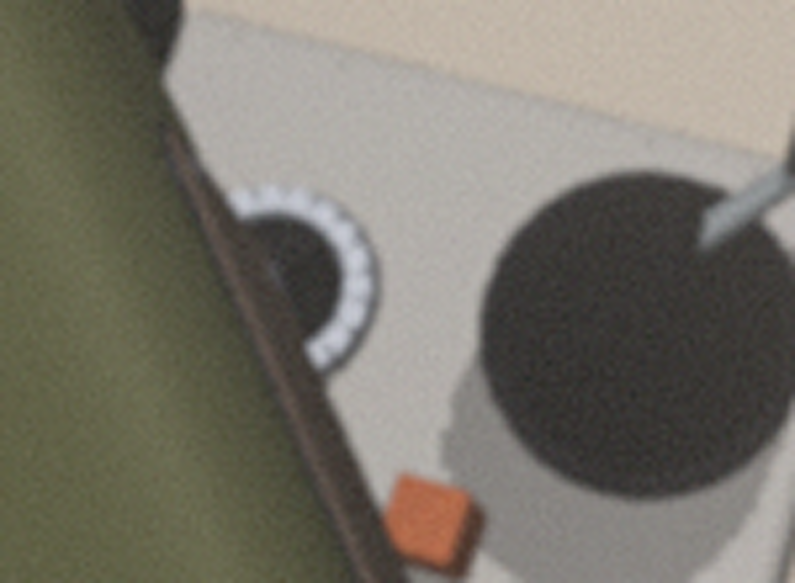

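Run:
```python
from h import *
im=eyes.grab_frame('scene');cv2.imwrite('pics/s6.png',im)
cv2.imwrite("pics/sz6.png",cv2.resize(im[140:220,370:470],None,fx=7,fy=7,interpolation=cv2.INTER_CUBIC))
```

```text
(no output)
```

View pics/sz6.png

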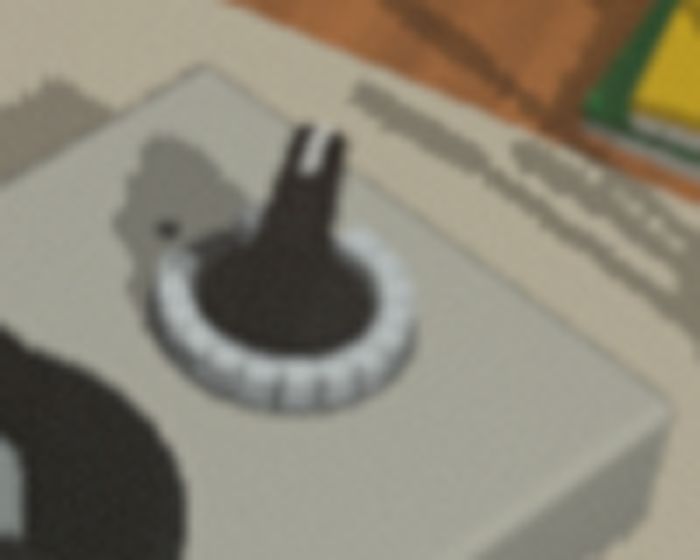

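Run:
```python
from h import *
s=sense()
W=lambda x,y:(260+x/5-.4,150+y/5-.4)
S=lambda x,y:(370+x/7-.43,140+y/7-.43)
P=[tri(ray("wrist",W(*w),s),ray("scene",S(*c))) for w,c in (((293,287),(325,128)),((293,402),(308,170)))]
print(P); A,B=P[0][0],P[1][0];print(np.degrees(np.arctan2(*(B-A)[1::-1])))
```

```text
[(array([599.93582549, 290.44017461, 103.64068876]), [np.float64(1.0340326865147877), np.float64(1.0340326865142775)]), (array([604.56619692, 272.93348804, 105.30760578]), [np.float64(0.9741343244226215), np.float64(0.974134324421565)])]
-75.18499450179917
```

The line is 103.6–105.3 mm high, against 104.6–105.3 mm before the turn, so the knob is fully down. Its yaw is -75.2°, 60° clockwise of the dot. Handing in.

```bash
python3 -c "
from h import *
job.job_done()
print(sense()['time_s'])"
```

```text
the job is handed in; nothing more can be done
the job is handed in; nothing more can be done
```

The ink grinder's knob is switched to run and locked down, and the job is handed in at about 10.3 s of robot time. I pulled the knob up 12.6 mm and turned it 55.5° clockwise, since it already stood about 4° past the dot. I then pushed it down until it met the stop: the TCP stayed at 72 mm while the force rose to 15.6 N. After that I let go and rose clear.

- **Position:** the knob's bar points at -75.2°, about 60° clockwise of the dot, and the ear lines up with the long stroke.
- **Height:** the white line measured 103.6–105.3 mm above the table, the same within about 1 mm as the 104.6–105.3 mm before the turn. That means the knob is fully down.
- **Surroundings:** the seal still stands where it was, nothing touches the robot, and I did not go near the warmer's knob.
- **Disagreements:** the camera views differed by up to about 4 mm on the knob's centre. One measurement of the line's inner end, from a poor pair of views, gave a height of 111 mm, which I set aside. While the knob was gripped there was a steady side force of about 5 N, which I left alone.
- **Not checked:** the arm blocked the top camera after the turn, so the last checks rest on the wrist and scene cameras.

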